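Shift a swaging machine's gear lever into third

ROBOT

A 6-joint arm with a two-finger parallel gripper is mounted at the origin on the work surface. World frame = base frame: x ahead of the robot, y to its left, z up, the work surface at z = 0. Lengths are in mm, angles in rad, forces in N, time in s.
With the tool pointing down it reaches from about 350 to 875 mm from the base axis. Payload 4.2 kg.
Tool frame: the origin (TCP) lies at the very end of the fingers, on their centre line; the grasp point (between the pads) lies 19 mm behind it; z points along the fingers, y is the direction in which the jaws open and shut (so a half turn about z gives the same grasp; the last joint's range is limited). The gripper opens to 85 mm and grips with 20 to 120 N. Pads are 22 mm wide; open, the fingers measure 114 mm over their backs; the gripper's body (76 mm by 85 mm) begins 54 mm behind the grasp point. The pads swing forward as they close: fully open they stand 13 mm farther back than shut.
Start: joints at [-0.878, 0.385, 0.008, 0, -1.194, -0.259], TCP at [262.713, -567.081, 231.312] pointing down, gripper open.
Joint ranges: [-3.14, 3.14], [-1.21, 2.06], [-1.07, 1.41], [-3.16, 2.05], [-2.99, -0.16], [-3.1, 3.1]. Speed limits (rad/s): [2.79, 2.79, 3.14, 3.14, 3.14, 3.14].

INTERFACE

Orientations are given as a unit quaternion [x, y, z, w].
In Python, from bench import arm, optics, job gives the robot as it stands.
- The arm moves only by the tool send_rows, never from a script. Its argument "steps" is a list that holds one entry, the list of rows, each a list of 5 numbers: the shift along the tool's x, y, z in cm, then the turn about the tool's z in rad, then the opening, from 0 (shut) to 1 (fully open). A call has 1 to 10 rows; each row shifts and turns the pose as measured when the row begins, along the tool's axes as they then stand; what a row does not reach is not made up. A row lasts 1/12 s, in which the tool goes at most 41.7 mm and 7.16 degrees, less where a joint would pass 70% of its speed; a pose out of reach is approached as far as the arm can. A call with a gripper value outside its range is refused whole. The fingers move at their own pace and stop on an object; the grip force is fixed at half the most. Time passes only in rows, so rows that do not move let the fingers close. It gives the time, the measured TCP pose, the force and the opening at its end, in the units of the state.
- arm.read_state(): the state, without advancing time (a new reading comes with each control period).
- optics.get_image(name): name is "scene" or "top" or "wrist"; returns (picture, depth): 400x640x3 uint8, blue, green, red; 400x640 float32, mm along the optical axis (not along the pixel's ray), 0 where there is no reading.
- optics.get_calibration(name): a dict with "K" (3x3 intrinsics, pixels), "rvec" (rotation vector, rad) and "tvec" (3), from world to camera coordinates, as OpenCV has them; the wrist camera has in their place "hand_eye" (4x4, takes a point from camera to tool coordinates, whose origin is the TCP and whose axes are the flange's). Camera axes: x right, y down, z forward; pixel columns grow to the right and rows downward; lengths in mm; the calibration is good to about 2 mm. The wrist camera is an equidistant fisheye: a pixel r from the principal point sees the ray r / f radians off the axis. A picture is of the moment at which its call begins: read the wrist's pose just before it. get_calibration takes no time and is no camera call.
- job.job_done(): hands the job in, once; it reports no verdict.
The state is a dict: "clock": time; "joints": joint angles; "joint_vel": joint speeds; "joint_efforts": joint torques, N m; "position": TCP position; "ee_rot": TCP orientation; "contact_force": force on the tool from outside, world axes, zero at the start; "wrist_torque": the same for the moment, N m; "gripper_width": finger opening in mm.
Only numpy, scipy, OpenCV 4.12 (cv2) and the standard library are available. Lean on these libraries where they do the work, as an engineer would, in place of code of your own. Each camera call takes 0.05 s, during which the arm holds its last target. There are 200 camera calls.

TASK

Put the swaging machine into third gear: its gear lever has been left somewhere in the left-hand slot of the H-shaped gate (as seen from the robot, first is far left, second near left, third far right, fourth near right), so bring it to neutral, push it across to the right and then forward until it is fully home in third. Only push the lever, with the outside of the fingers: do not pinch its knob or stem between them, and do not force it against the gate. Leave the oil can, the spanner and the spare roll where they are.

Things in the scene. Friction and masses are not known exactly. Their poses are not given: they have to be found in the camera images.
- machine: pale blue swaging machine bolted to the bench. Origin on the bench straight below the gate's centre; x forward (away from the robot at yaw 0), y left, z up. Gearbox 260 x 250 mm, cover 120 mm high, gate turret 112 x 100 mm on it. Left of it the head: y 115 to 460 mm, column 240 mm high, screw handle 310 mm high at y = 355 mm. Beyond it the motor: x 130 to 315 mm, under 175 mm high.
- gate (a point): centre of the steel gate plate's upper face (88 x 94 mm, 160 mm above the bench). H opening: slots along machine x, 14 mm wide, at y = +18 mm (first at +x, second at -x) and y = -18 mm (third at +x, fourth at -x), joined at x = 0 by a cross slot along y, 18 mm wide, corners rounded 5 mm: neutral. The lever's 10 mm stem runs in it.
- knob (a point): centre of the black knob on the gear lever, 40 mm across, 39 mm high, on a 13 mm stem. In the machine's frame it is at (180 sin(fore), -180 sin(across) cos(fore), 65 + 180 cos(fore) cos(across)) mm. Friction holds the lever where it is left; 2 to 3 N at the knob moves it either way.
- shift_fore (a joint): fore-and-aft tilt of the gear lever, rad: 0 in neutral, positive forward (machine +x), stopped by the slot ends at about +0.26 (fully home in first or third, knob 46 mm forward) and -0.26 (second or fourth). Must be within about 0.04 of 0 to pass along the cross slot.
- shift_across (a joint): sideways tilt of the gear lever, rad: positive to the right (machine -y), about -0.20 in the left slot and +0.20 in the right slot (knob 36 mm either side), stopped at about -0.22 and +0.22 by the outer walls of the gate.
- gear_lever: the gear lever, stem and knob. Origin at its pivot, 65 mm above the bench over the machine's origin; z runs up the stem, the knob's centre at z = 180 mm.
- oil_can: loose steel oil can with a thin spout, standing on the bench right of the gearbox, 80 mm across, spout tip 165 mm high; bystander. Origin under its centre.
- spanner: loose steel spanner lying across the gearbox cover, on the near side of the gate turret, 190 mm long, its long side across; bystander. Origin under it, on the cover.
- spare_roll: loose steel swaging roll standing on the gearbox cover right of the turret, 54 mm across and 34 mm high; bystander. Origin under its centre.

How it is judged:
By the outcome, as a careful person would: the job done as asked, in the order asked, and still so for the second after the job is handed in, with the robot touching nothing.
It also fails if it takes over 58 s, if anything falls off the work surface, if the arm or the gripper's body presses on something with over 40 N, if the wrist force passes 120 N, or if a joint passes its speed limit or range.

## Working session

There is one attempt and no reset: what is moved stays moved. The work goes in short steps, Python scripts to look and compute and a tool call to move; the robot and the scene stay as the last step left them, time stands still between calls to the robot, and variables do not carry over. Pictures are saved under pics/ and viewed, about 8 in all and at most 12, crops included, and the job is handed in when it is done.

Besides the shell and the picture viewer there is one more tool, called after "Emit:" as name(argument=value, ...) on one line, values as JSON. send_rows: Moves the arm, as the interface text tells. Its arguments: {"type":"object","properties":{"steps":{"type":"array","items":{"type":"array","items":{"type":"array","items":{"type":"number"}}}}},"required":["steps"]}

```bash
mkdir -p pics; ls; python3 - <<'E'
from bench import arm, optics
import cv2,numpy as np
s=arm.read_state();print(s)
for n in("scene","top"):
    p,d=optics.get_image(n);cv2.imwrite(f"pics/{n}0.png",p);np.savez(f"pics/{n}0.npz",p=p,d=d)
    print(n,optics.get_calibration(n))
print(optics.get_calibration("wrist"))
E
```

```text
pics
{'clock': 0.0, 'joints': array([-8.78396731e-01,  3.85552840e-01,  6.64892526e-03, -4.96054432e-04,
       -1.19399348e+00, -2.58599596e-01]), 'joint_vel': array([-2.50971486e-04, -1.73771329e-04,  7.85140419e-04, -6.16153209e-05,
        5.55539107e-04,  1.20077155e-03]), 'joint_efforts': array([-5.97107628e-04, -3.92292523e+01,  1.88402814e+01,  4.18630779e+00,
       -4.60546813e-03, -9.14741179e-06]), 'position': array([ 262.47950235, -566.58106238,  230.23329764]), 'ee_rot': array([-2.15113812e-01,  9.76588394e-01,  1.03952352e-03, -2.75958502e-04]), 'contact_force': array([ 0.81237276, -0.57835064, -0.22509495]), 'wrist_torque': array([ 0.00789199, -0.00155367,  0.01900949]), 'gripper_width': 85.28436250310892}
scene {'K': array([[481.6756931 ,   0.        , 313.44883466],
       [  0.        , 481.6756931 , 197.4181969 ],
       [  0.        ,   0.        ,   1.        ]]), 'rvec': array([ 1.19369031,  2.20396043, -1.04694461]), 'tvec': array([ 454.41155738, -113.28553029, 1205.91704317])}
top {'K': array([[411.89034237,   0.        , 324.7000669 ],
       [  0.        , 411.89034237, 216.6737185 ],
       [  0.        ,   0.        ,   1.        ]]), 'rvec': array([ 2.13521046, -2.17178056,  0.17631109]), 'tvec': array([-150.97030182,  580.71471938,  850.7886496 ])}
{'K': array([[309.70691629,   0.        , 317.63993133],
       [  0.        , 309.70691629, 200.70920889],
       [  0.        ,   0.        ,   1.        ]]), 'hand_eye': array([[-8.02811767e-05, -9.61850270e-01, -2.73576408e-01,
         6.77267177e+01],
       [ 9.99999891e-01,  4.84371870e-05, -4.63747917e-04,
        -6.79084102e-01],
       [ 4.59307330e-04, -2.73576416e-01,  9.61850162e-01,
        -1.42796306e+02],
       [ 0.00000000e+00,  0.00000000e+00,  0.00000000e+00,
         1.00000000e+00]])}
```

View pics/scene0.png

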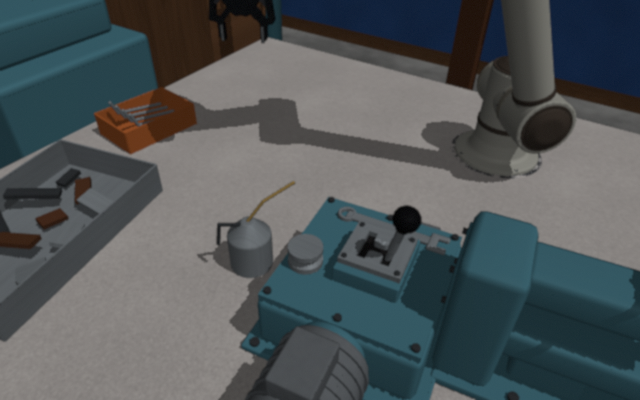

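View pics/top0.png

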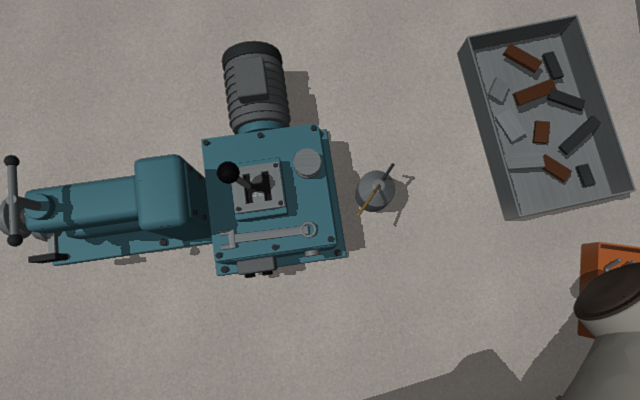

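The pictures show the knob at top (228,173) and scene (406,220), with the gate plate around top (259,187). The spanner is on the near side, and the roll is at top (307,162). Next I'll work out their positions.

```bash
cat > h.py <<'E'
import cv2,numpy as np
from bench import arm,optics
from scipy.spatial.transform import Rotation as R
def cam(n):
    c=optics.get_calibration(n);return c["K"],R.from_rotvec(c["rvec"]).as_matrix(),c["tvec"]
def ray(n,uv):
    K,r,t=cam(n);d=r.T@np.linalg.solve(K,[uv[0],uv[1],1.]);return -r.T@t,d
def onplane(n,uv,z):
    o,d=ray(n,uv);return o+d*(z-o[2])/d[2]
def tri(a,ua,b,ub):
    (o,d),(p,e)=ray(a,ua),ray(b,ub)
    s=np.linalg.lstsq(np.c_[d,-e],p-o,rcond=None)[0]
    x,y=o+s[0]*d,p+s[1]*e;return (x+y)/2,np.linalg.norm(x-y)
def knobpx(n,p,roi):
    x0,y0,x1,y1=roi;m=(p[y0:y1,x0:x1].max(2)<32).astype(np.uint8)
    m=cv2.morphologyEx(m,cv2.MORPH_OPEN,cv2.getStructuringElement(cv2.MORPH_ELLIPSE,(9,9)))
    c=max(cv2.findContours(m,0,2)[0],key=cv2.contourArea);(u,v),r=cv2.minEnclosingCircle(c)
    return (u+x0,v+y0),r
E
python3 - <<'E'
from h import *
P={n:np.load(f"pics/{n}0.npz") for n in("scene","top")}
k1=knobpx("top",P["top"]["p"],(205,140,260,200));k2=knobpx("scene",P["scene"]["p"],(380,195,430,250))
print(k1,k2,tri("top",k1[0],"scene",k2[0]))
# plate: depth points at z~160
for n,(x0,y0,x1,y1) in {"top":(200,120,340,260),"scene":(320,180,460,300)}.items():
    p,d=P[n]["p"],P[n]["d"];K,r,t=cam(n)
    v,u=np.mgrid[y0:y1,x0:x1];z=d[y0:y1,x0:x1]
    X=(np.stack([(u-K[0,2])/K[0,0]*z,(v-K[1,2])/K[1,1]*z,z],-1)-t)@r
    print(n,"z hist",np.histogram(X[...,2][z>0],bins=[90,110,115,118,122,126,135,150,156,158,160,162,165,180,220,260]))
    c=p[y0:y1,x0:x1].astype(int);grey=(c.max(2)-c.min(2)<25)&(c.max(2)>60)
    m=(abs(X[...,2]-160)<5)&grey&(z>0)
    q=X[m][:,:2].astype(np.float32);rc=cv2.minAreaRect(q);print(len(q),q.mean(0),rc)
    m=(abs(X[...,2]-120)<5)&(z>0)&~grey;q=X[m][:,:2].astype(np.float32);print("cover",cv2.minAreaRect(q))
# big crops
c=P["top"]["p"][130:280,190:350];cv2.imwrite("pics/crop.png",cv2.resize(c,None,fx=4.9,fy=4,interpolation=cv2.INTER_CUBIC) if 0 else cv2.resize(c,(640,600),interpolation=cv2.INTER_CUBIC))
E
```

```text
((227.75, 172.83333206176758), 11.117217063903809) ((405.7132968902588, 220.3005542755127), 14.013379096984863) (array([627.81822961,   7.06849943, 239.72455719]), np.float64(0.6654756411223116))
top z hist (array([ 962,  129, 1183, 8146, 1083,  850,  714, 1177,  206,  749,  552,
         90,   19,   57,  409]), array([ 90, 110, 115, 118, 122, 126, 135, 150, 156, 158, 160, 162, 165,
       180, 220, 260]))
1594 [620.90375  -39.635433] ((630.4611206054688, -68.55914306640625), (97.2744140625, 181.94845581054688), 15.425150871276855)
cover ((632.0989990234375, -32.70526123046875), (271.6551208496094, 261.77960205078125), 7.3425116539001465)
scene z hist (array([ 162,    4,    9, 4623,  864, 1199,  738, 1062,  118,  397, 1454,
        285,  104,  474,  702]), array([ 90, 110, 115, 118, 122, 126, 135, 150, 156, 158, 160, 162, 165,
       180, 220, 260]))
2043 [624.558    -28.471615] ((621.77734375, -48.68408966064453), (91.89785766601562, 132.05943298339844), 7.900315761566162)
cover ((562.5315551757812, -31.79962158203125), (228.4292449951172, 227.64686584472656), 32.136470794677734)
```

View pics/crop.png

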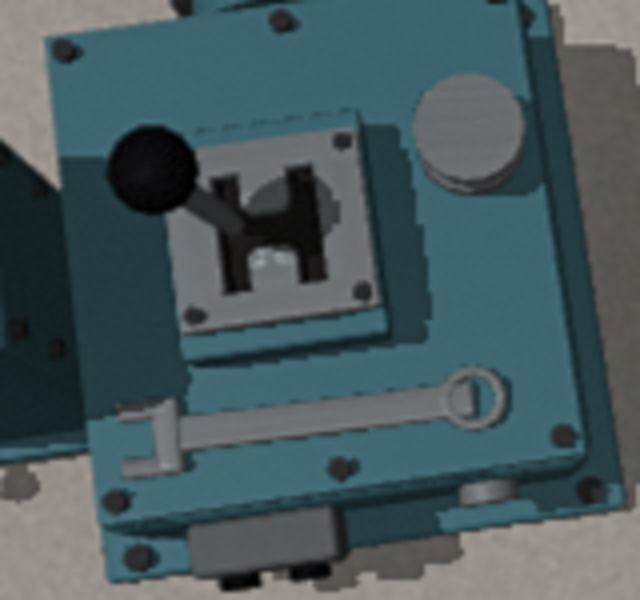

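The crop (4x) shows the plate bolts at TR(342,140), BR(362,290) and BL(195,315), the H centred at about (269,229), and the stem entering the left slot.

```bash
python3 - <<'E'
from h import *
f=lambda u,v,z:onplane("top",(190+(u+.5)/4-.5,130+(v+.5)/4-.5),z)[:2]
tr,br,bl=f(342,140,162),f(362,290,162),f(195,315,162)
g=(tr+bl)/2;print("gate",g)
for a in (tr-br,):print("yaw x",np.arctan2(a[1],a[0]))
a=bl-br;print("yaw y",np.arctan2(-a[0],a[1]),np.linalg.norm(a),np.linalg.norm(tr-br))
# cover corner bolts
TL,BL,BR=f(65,50,122),f(116,500,122),f(563,436,122)
a=TL-BL;b=BL-BR;print("cover yaw",np.arctan2(a[1],a[0]),np.arctan2(-b[0],b[1]),"ctr",(TL+BR)/2,np.linalg.norm(a),np.linalg.norm(b))
yaw=np.mean([np.arctan2(a[1],a[0]),np.arctan2(-b[0],b[1])])
M=np.array([[np.cos(yaw),np.sin(yaw)],[-np.sin(yaw),np.cos(yaw)]])
k=np.array([627.8,7.07]);print("yaw",yaw,"knob in machine",M@(k-g))
print("roll",M@(f(468,128,154)-g),"spanner ends",M@(f(150,440,125)-g),M@(f(475,398,125)-g))
print("oil tip",M@(onplane("top",(393,165),150)[:2]-g),M@(onplane("top",(376,190),100)[:2]-g))
E
```

```text
gate [620.93108883 -31.04072452]
yaw x 0.12760765456407847
yaw y 0.13627848039442753 79.1431704165639 73.65296530850311
cover yaw 0.13128793699050786 0.12583855971642233 ctr [622.83474366 -45.64401184] 229.6155511521439 219.78316673779432
yaw 0.1285632483534651 knob in machine [11.6983753  36.91554252]
roll [  36.761089   -100.16618333] spanner ends [-88.15894819  74.65591518] [-90.6150319  -84.83975731]
oil tip [   7.31563454 -266.10037782] [ -27.51893382 -233.66802836]
```

Knob is at about machine (12, 37) mm, so the lever is in the left slot just forward of neutral. I'll raise the arm, shut the gripper, align with the machine yaw and travel high. From then on tool x = −machine x and tool y = machine y.

Emit:
send_rows(steps=[[[0,0,-3.3,0.1,0],[0,0,-3.3,0.1,0],[0,0,-3.3,0.1,0],[0,0,0,0,0],[0,0,0,0,0]]])

```text
clock: 0.52
position: [261.5, -564.9, 327.5]
ee_rot: [-0.059, 0.998, 0.007, -0.003]
contact_force: [0.2, -0.2, -0.7]
gripper_width: 25.8
```

Emit:
send_rows(steps=[[[-2.4,2.6,0,0,0],[-2.4,2.6,0,0,0],[-2.4,2.6,0,0,0],[-2.4,2.6,0,0,0],[-2.4,2.6,0,0,0],[-2.4,2.6,0,0,0],[-2.4,2.6,0,0,0],[-2.4,2.6,0,0,0],[-2.4,2.6,0,0,0],[0,0,0,0,0]]])

```text
clock: 1.35
position: [451.8, -296.0, 318.5]
ee_rot: [-0.058, 0.998, 0.011, -0.009]
contact_force: [-1.7, -1.0, -0.4]
gripper_width: -0.4
```

```bash
cat >> h.py <<'E'
G=np.array([620.9,-31.0]);Y=.1286
M=np.array([[np.cos(Y),np.sin(Y)],[-np.sin(Y),np.cos(Y)]])
def st():
    s=arm.read_state();r=R.from_quat(s["ee_rot"]).as_matrix();a=M@r[:2,1]
    print("t",round(s["clock"],2),"tcp m",(M@(s["position"][:2]-G)).round(1),"z",s["position"][2].round(1),"yawerr",round(float(np.arctan2(-a[0],a[1])),3),"tilt",r[:2,2].round(3),"F",s["contact_force"].round(1),"w",s["gripper_width"].round(1))
def look(name,save=True):
    k=[]
    for n,roi in(("top",(195,120,300,240)),("scene",(340,180,450,270))):
        p,d=optics.get_image(n);k.append(p)
        if save:cv2.imwrite(f"pics/{n}_{name}.png",p)
    return k
E
python3 -c "
from h import *
st()"
```

```text
Traceback (most recent call last):
  File "h.py", line 23, in st
    print("t",round(s["clock"],2),"tcp m",(M@(s["position"][:2]-G)).round(1),"z",s["position"][2].round(1),"yawerr",round(float(np.arctan2(-a[0],a[1])),3),"tilt",r[:2,2].round(3),"F",s["contact_force"].round(1),"w",s["gripper_width"].round(1))
                                                                                                                                                                                                                       ^^^^^^^^^^^^^^^^^^^^^^^^
AttributeError: 'float' object has no attribute 'round'
```

Emit:
send_rows(steps=[[[-2.8,3.0,-0.1,0,0],[-2.8,3.0,-0.1,0,0],[-2.8,3.0,-0.1,0,0],[-2.8,3.0,-0.1,0,0],[-2.8,3.0,-0.1,0,0],[-2.8,3.0,-0.1,0,0],[-2.8,3.0,-0.1,0,0],[-2.8,3.0,-0.1,0,0],[-2.8,3.0,-0.1,0,0],[0,0,0,0,0]]])

```text
clock: 2.18
position: [669.7, 9.8, 316.1]
ee_rot: [-0.061, 0.998, 0.012, -0.018]
contact_force: [-0.5, -1.1, -0.3]
gripper_width: 0.2
```

```bash
sed -i 's/s\["gripper_width"\].round(1)/round(float(s["gripper_width"]),1)/' h.py
python3 -c "
from h import *
st()"
```

```text
t 2.18 tcp m [53.6 34.2] z 316.1 yawerr -0.008 tilt [-0.038  0.023] F [-0.5 -1.1 -0.3] w 0.2
```

Emit:
send_rows(steps=[[[-0.6,0.3,0,0,0],[-0.4,0,1.5,0,0],[0,0,2,0,0],[0,0,2,0,0],[0,0,1.5,0,0],[0,0,1.2,0,0],[0,0,0,0,0],[0,0,0,0,0]]])

```text
clock: 2.85
position: [675.8, 14.8, 222.8]
ee_rot: [-0.062, 0.998, 0.012, -0.024]
contact_force: [0.2, -1.5, 1.0]
gripper_width: 0.3
```

```bash
python3 -c "
from h import *
st()
a,b=look('1')
cv2.imwrite('pics/v1.png',np.hstack([cv2.resize(a[110:240,180:310],(400,400)),cv2.resize(b[150:280,320:450],(400,400))]))
st()"
```

```text
t 2.85 tcp m [60.3 38.4] z 222.8 yawerr -0.005 tilt [-0.049  0.02 ] F [ 0.2 -1.5  1. ] w 0.3
t 2.95 tcp m [60.6 38.6] z 223.5 yawerr -0.005 tilt [-0.047  0.021] F [-0.6 -0.8 -0.4] w -0.2
```

View pics/v1.png

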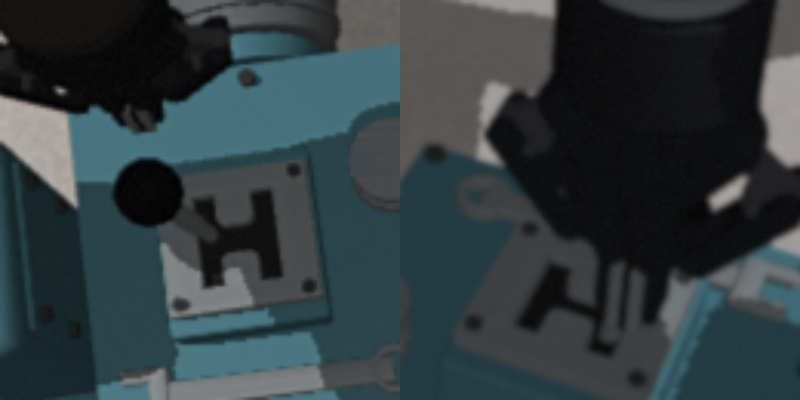

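The fingers stand in front of the knob with a gap (tip at crop (140,120), knob at (148,192)). The linkage flares higher up, so I'll work a little higher. Next I push back gently.

Emit:
send_rows(steps=[[[0.6,-0.1,-0.7,0,0],[0.5,0,0,0,0],[0.4,0,0,0,0],[0.4,0,0,0,0],[0.3,0,0,0,0],[0.3,0,0,0,0],[0,0,0,0,0]]])

```text
clock: 3.53
position: [652.3, 10.3, 238.0]
ee_rot: [-0.062, 0.998, 0.013, -0.016]
contact_force: [0.3, 0.3, -0.6]
gripper_width: -0.3
```

```bash
python3 -c "
from h import *
st()
a,b=look('2')
print(knobpx('top',a,(205,140,260,200)))
cv2.imwrite('pics/v2.png',np.hstack([cv2.resize(a[110:240,180:310],(400,400)),cv2.resize(b[150:280,320:450],(400,400))]))
st()"
```

```text
t 3.53 tcp m [36.4 36.9] z 238.0 yawerr -0.005 tilt [-0.034  0.023] F [ 0.3  0.3 -0.6] w -0.3
((224.17499923706055, 148.5), 20.97462272644043)
t 3.63 tcp m [36.7 36.9] z 237.9 yawerr -0.005 tilt [-0.034  0.023] F [1.1 0.  0.5] w 0.3
```

```bash
cat >> h.py <<'E'
def knob(p,roi=(195,140,300,225),thr=32):
    # knob centre in machine frame from the near (-x) half of its outline in the top view, circle fit on z=243
    x0,y0,x1,y1=roi;m=(p[y0:y1,x0:x1].max(2)<thr).astype(np.uint8)
    m=cv2.morphologyEx(m,cv2.MORPH_OPEN,cv2.getStructuringElement(cv2.MORPH_ELLIPSE,(9,9)))
    K,r,t=cam("top");v,u=np.nonzero(m)
    q=np.array([M@(onplane("top",(a+x0,b+y0),243)[:2]-G) for a,b in zip(u,v)])
    i=q[:,0]<q[:,0].min()+26
    return "minx+20: %.1f  y mid: %.1f (%.1f..%.1f)"%(q[:,0].min()+20,(q[i,1].min()+q[i,1].max())/2,q[i,1].min(),q[i,1].max())
E
python3 -c "
from h import *
for f in ('top0','top_1','top_2'):print(f,knob(cv2.imread(f'pics/{f}.png')))"
```

```text
top0 minx+20: -9.6  y mid: 7.1 (-30.5..44.7)
top_1 minx+20: -9.6  y mid: 7.2 (-30.3..44.7)
top_2 minx+20: -9.6  y mid: 8.9 (-30.3..48.2)
```

View pics/v2.png

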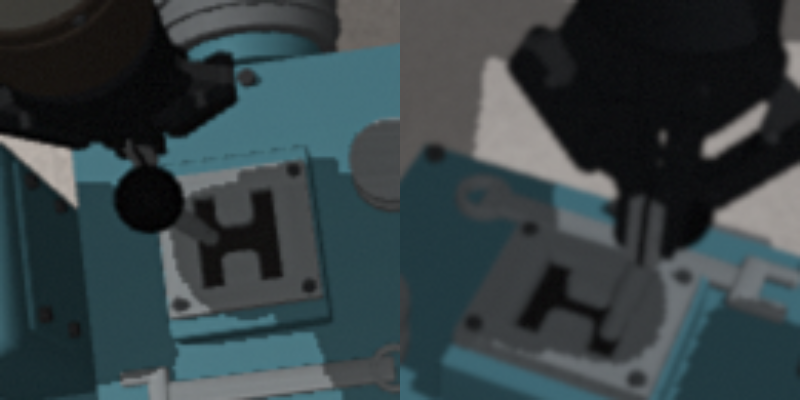

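The knob has moved back about 4 mm (crop (148,200)) and the finger is in contact. My mask caught the dark H slots, so I'll add a depth condition.

```bash
cat >> h.py <<'E'
def look(name):
    a,d=optics.get_image("top");b,_=optics.get_image("scene")
    K,r,t=cam("top");v,u=np.mgrid[120:230,195:300];z=d[120:230,195:300]
    X=(np.stack([(u-K[0,2])/K[0,0]*z,(v-K[1,2])/K[1,1]*z,z],-1)-t)@r
    m=((a[120:230,195:300].max(2)<32)&(X[...,2]>215)&(z>0)).astype(np.uint8)
    m=cv2.morphologyEx(m,cv2.MORPH_OPEN,cv2.getStructuringElement(cv2.MORPH_ELLIPSE,(7,7)))
    v,u=np.nonzero(m);q=np.array([M@(onplane("top",(i+195,j+120),243)[:2]-G) for i,j in zip(u,v)])
    q=q[q[:,0]<q[:,0].min()+26]
    print("knob x %.1f y %.1f (%.1f..%.1f)"%(q[:,0].min()+20,(q[:,1].min()+q[:,1].max())/2,q[:,1].min(),q[:,1].max()))
    cv2.imwrite(f'pics/{name}.png',np.hstack([cv2.resize(a[110:240,180:310],(400,400)),cv2.resize(b[150:280,320:450],(400,400))]))
    st()
E
python3 -c "
from h import *
look('v3')"
```

```text
knob x 11.6 y 36.6 (17.9..55.2)
t 3.73 tcp m [36.8 36.9] z 237.8 yawerr -0.005 tilt [-0.034  0.023] F [1.6 0.3 0.5] w 0.1
```

Emit:
send_rows(steps=[[[0.1,0,0.4,0,0],[0.2,0,0.3,0,0],[0.2,0,0,0,0],[0.1,0,0,0,0],[0,0,0,0,0]]])

```text
clock: 4.15
position: [648.5, 10.1, 231.7]
ee_rot: [-0.062, 0.998, 0.012, -0.013]
contact_force: [3.0, 0.0, 1.2]
gripper_width: 0.0
```

```bash
python3 -c "
from h import *
look('v4')"
```

```text
knob x 5.9 y 36.4 (18.5..54.3)
t 4.25 tcp m [32.7 37.2] z 231.6 yawerr -0.004 tilt [-0.029  0.023] F [ 2.7 -0.2  0.9] w 0.1
```

Emit:
send_rows(steps=[[[0.2,0,0,0,0],[0.1,0,0,0,0],[0,0,0,0,0]]])

```text
clock: 4.5
position: [645.8, 9.7, 232.0]
ee_rot: [-0.062, 0.998, 0.012, -0.013]
contact_force: [3.1, 0.6, 1.1]
gripper_width: -0.2
```

```bash
python3 -c "
from h import *
look('v5')"
```

```text
knob x 3.7 y 36.5 (18.5..54.5)
t 4.6 tcp m [30.  37.2] z 231.9 yawerr -0.004 tilt [-0.028  0.023] F [2.  0.7 1.3] w -0.0
```

Emit:
send_rows(steps=[[[-1,0,0,0,0],[-1.5,0,0,0,0],[-1,0,0,0,0],[0,2,0,0,0],[0,2.5,0,0,0],[0,0.7,0,0,0],[0,0,0,0,0]]])

```text
clock: 5.18
position: [666.5, 64.5, 226.4]
ee_rot: [-0.06, 0.998, 0.011, -0.027]
contact_force: [-0.6, -0.8, -0.5]
gripper_width: -0.1
```

```bash
python3 -c "
from h import *
look('v6')"
```

```text
knob x 3.5 y 36.2 (18.1..54.3)
t 5.28 tcp m [57.7 87.6] z 226.5 yawerr -0.01 tilt [-0.054  0.019] F [0.9 0.  0.7] w -0.2
```

View pics/v6.png

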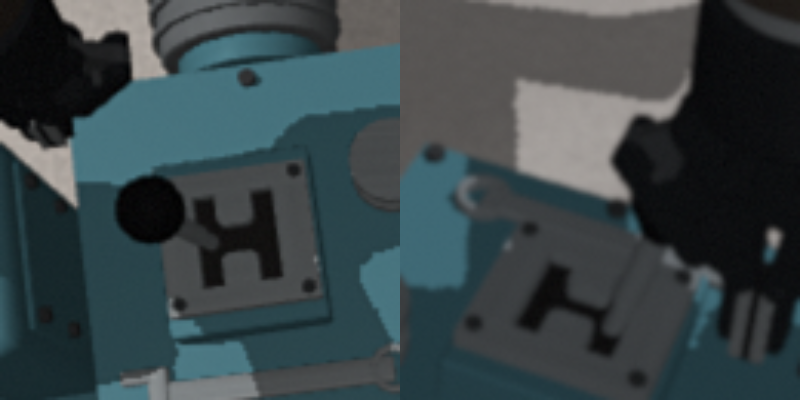

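```bash
python3 -c "
from h import *
p,d=optics.get_image('top')
for q in (cv2.imread('pics/top0.png'),p):
    k,r=knobpx('top',q,(205,145,245,200));print(k,r,M@(onplane('top',k,240.5)[:2]-G))
# stem at gate plate: H opening corners from crop v6 (left panel): cross slot centre left (205,238)/right(275,235)
f=lambda u,v,z:M@(onplane('top',(180+(u+.5)/3.077-.5,110+(v+.5)/3.077-.5),z)[:2]-G)
for uv in ((240,240),(208,193),(214,286),(265,190),(270,280)):print(uv,f(*uv,160))
"
```

```text
(227.75, 172.8333339691162) 11.117216110229492 [11.44174599 37.04879637]
(228.39694595336914, 177.95038223266602) 11.12258529663086 [ 2.37426786 36.96822476]
(240, 240) [-2.29422334 -0.90007466]
(208, 193) [30.12574539 15.0568748 ]
(214, 286) [-28.67035051  18.41400068]
(265, 190) [ 27.00736149 -20.14362759]
(270, 280) [-29.87019735 -16.03351918]
```

Knob is at about (2.4, 37), inside the neutral band. I'll move to the left of it and push right.

Emit:
send_rows(steps=[[[2,0,-0.1,0,0],[2,0,-0.1,0,0],[1.5,0,0,0,0],[0,0,0,0,0]]])

```text
clock: 5.67
position: [610.3, 52.0, 230.2]
ee_rot: [-0.057, 0.998, 0.011, -0.028]
contact_force: [-0.5, 0.0, -0.4]
gripper_width: -0.0
```

```bash
python3 -c "
from h import *
look('v7')"
```

```text
knob x 3.5 y 55.7 (18.5..92.9)
t 5.77 tcp m [ 2.4 83.9] z 230.1 yawerr -0.015 tilt [-0.055  0.018] F [ 0.6 -1.1  0.1] w 0.0
```

Emit:
send_rows(steps=[[[0,-0.6,-0.2,0.015,0],[0,-0.5,0,0,0],[0,-0.5,0,0,0],[0,-0.5,0,0,0],[0,-0.5,0,0,0],[0,0,0,0,0]]])

```text
clock: 6.27
position: [619.8, 25.4, 233.7]
ee_rot: [-0.049, 0.998, 0.012, -0.024]
contact_force: [-0.5, 0.2, 1.0]
gripper_width: -0.3
```

```bash
python3 -c "
from h import *
look('v8')"
```

```text
knob x 5.0 y 48.5 (4.5..92.4)
t 6.37 tcp m [ 6.  56.4] z 233.2 yawerr -0.032 tilt [-0.05   0.021] F [ 0.4 -0.  -0.2] w -0.0
```

View pics/v8.png

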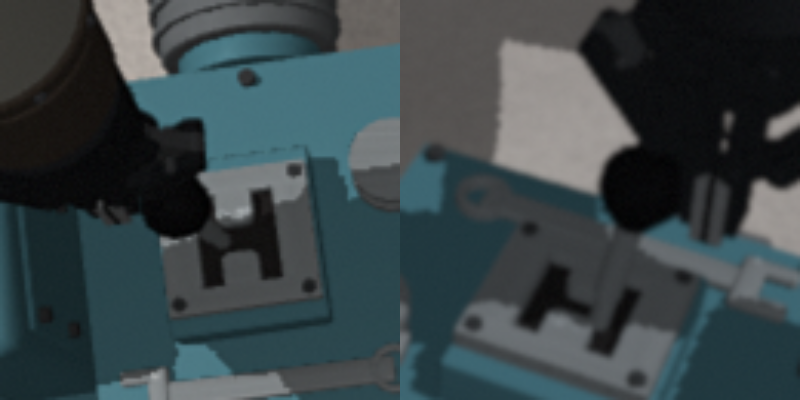

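The knob is sliding across freely (right edge moved 14 mm, now at y ≈ 23). I'll keep pushing right.

Emit:
send_rows(steps=[[[0.1,-0.5,0,-0.015,0],[0.1,-0.5,0,-0.015,0],[0,-0.5,0,0,0],[0,-0.5,0,0,0],[0,-0.5,0,0,0],[0,-0.5,0,0,0],[0,-0.5,0,0,0],[0,-0.5,0,0,0],[0,0,0,0,0]]])

```text
clock: 7.12
position: [623.8, -17.7, 232.0]
ee_rot: [-0.066, 0.997, 0.012, -0.023]
contact_force: [0.7, 0.7, 0.6]
gripper_width: 0.0
```

```bash
python3 -c "
from h import *
look('v9')"
```

```text
knob x 4.1 y 8.3 (-38.5..55.0)
t 7.22 tcp m [ 4.4 13.4] z 231.7 yawerr 0.003 tilt [-0.049  0.021] F [-0.1 -0.7 -0.6] w 0.3
```

Emit:
send_rows(steps=[[[0,-0.4,0,0,0],[0,-0.4,0,0,0],[0,-0.3,0,0,0],[0,-0.2,0,0,0],[0,0,0,0,0]]])

```text
clock: 7.63
position: [625.0, -30.8, 230.6]
ee_rot: [-0.066, 0.997, 0.012, -0.024]
contact_force: [0.1, 1.1, 0.6]
gripper_width: 0.1
```

```bash
python3 -c "
from h import *
look('v10')"
```

```text
knob x 4.2 y -4.4 (-52.0..43.1)
t 7.73 tcp m [ 4.1 -0.2] z 230.6 yawerr 0.003 tilt [-0.05   0.022] F [1.1 1.3 0.7] w -0.1
```

Emit:
send_rows(steps=[[[0,-0.2,0,0,0],[0,-0.1,0,0,0],[0,0,0,0,0]]])

```text
clock: 7.98
position: [625.3, -33.1, 230.4]
ee_rot: [-0.067, 0.997, 0.013, -0.024]
contact_force: [1.0, 0.6, 1.7]
gripper_width: -0.1
```

Emit:
send_rows(steps=[[[0,1,0,0,0],[0,1,0,0,0],[0,0.5,0,0,0],[2,0,0,0,0],[2,0,0,0,0],[1.6,0,0,0,0],[0,0,0,0,0]]])

```text
clock: 8.57
position: [563.3, -12.5, 231.8]
ee_rot: [-0.067, 0.997, 0.011, -0.027]
contact_force: [-0.2, -0.9, 0.1]
gripper_width: -0.3
```

```bash
python3 -c "
from h import *
look('v11')
p,d=optics.get_image('top');k,r=knobpx('top',p,(240,160,295,215));print(k,r,M@(onplane('top',k,241)[:2]-G))"
```

```text
knob x -40.1 y 34.3 (-29.4..98.0)
t 8.67 tcp m [-52.4  25.7] z 231.7 yawerr 0.006 tilt [-0.053  0.019] F [ 0.4  0.3 -0.2] w -0.2
(242.76470589637756, 187.0) 22.173137664794922 [-16.90284931  14.56361364]
```

View pics/v11.png

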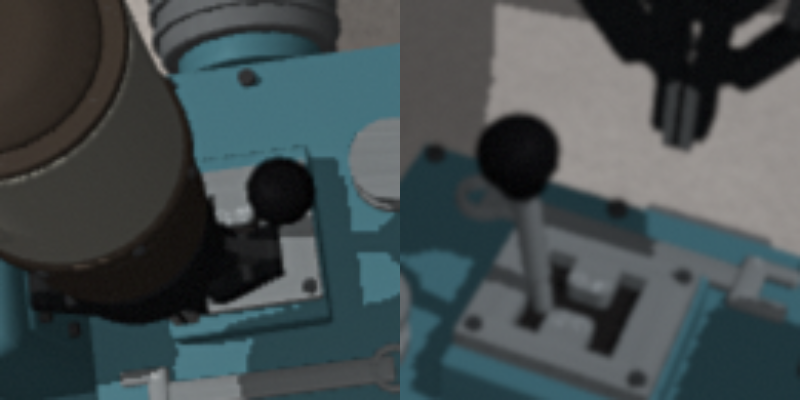

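```bash
python3 -c "
from h import *
a=(180+281.5/3.077-.5,110+190.5/3.077-.5);b=(320+117.5/3.077-.5,150+155.5/3.077-.5)
x,e=tri('top',a,'scene',b);print(M@(x[:2]-G),x[2],e)"
```

```text
[  2.92383881 -35.92059082] 241.8571267162999 0.946419070158085
```

Knob triangulates to (3, −36, 242), so it's at neutral on the right side. Next I go behind it.

Emit:
send_rows(steps=[[[0,-2,0,0,0],[0,-2,0,0,0],[0,-2,0,0,0],[0,-0.3,0,0,0],[0,0,0.4,0,0],[0,0,0,0,0]]])

```text
clock: 9.22
position: [579.7, -74.9, 224.1]
ee_rot: [-0.069, 0.997, 0.011, -0.025]
contact_force: [-0.6, 1.0, 0.7]
gripper_width: 0.0
```

```bash
python3 -c "
from h import *
st()"
```

```text
t 9.22 tcp m [-46.5 -38.3] z 224.1 yawerr 0.008 tilt [-0.052  0.018] F [-0.6  1.   0.7] w 0.0
```

Emit:
send_rows(steps=[[[-0.7,0,0,0,0],[-0.7,0,0,0,0],[-0.5,0,0,0,0],[-0.5,0,0,0,0],[-0.5,0,0,0,0],[-0.5,0,0,0,0],[-0.5,0,0,0,0],[0,0,0,0,0]]])

```text
clock: 9.88
position: [621.4, -66.9, 222.0]
ee_rot: [-0.071, 0.997, 0.01, -0.028]
contact_force: [-2.2, -0.7, 0.6]
gripper_width: 0.2
```

```bash
python3 -c "
from h import *
look('v12')"
```

```text
knob x 11.8 y -23.9 (-81.9..34.1)
t 9.98 tcp m [ -4.7 -35.6] z 222.1 yawerr 0.012 tilt [-0.057  0.016] F [-0.8 -1.1  0.6] w 0.3
```

View pics/v12.png

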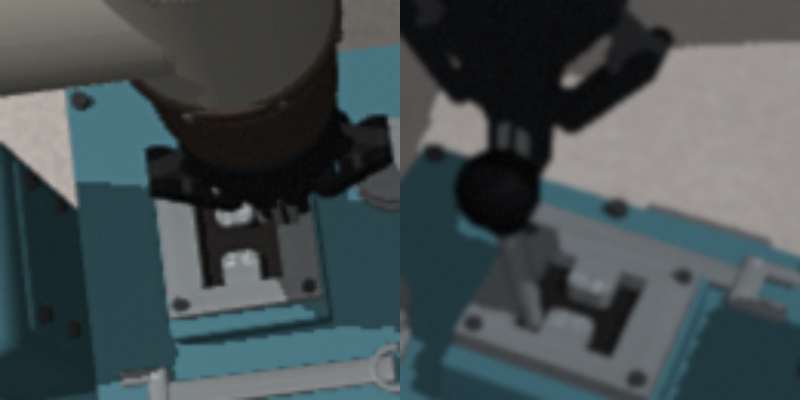

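The lever is moving forward in the right slot (scene crop knob at (497,192)). I'll continue.

Emit:
send_rows(steps=[[[-0.5,0,0,0,0],[-0.4,0,0,0,0],[-0.3,0,0,0,0],[-0.2,0,0,0,0],[0,0,0,0,0]]])

```text
clock: 10.4
position: [634.9, -64.8, 220.7]
ee_rot: [-0.07, 0.997, 0.01, -0.029]
contact_force: [-1.6, -0.1, 0.9]
gripper_width: 0.6
```

Emit:
send_rows(steps=[[[-0.2,0,0,0,0],[0,0,0,0,0]]])

```text
clock: 10.57
position: [635.7, -64.7, 220.6]
ee_rot: [-0.07, 0.997, 0.01, -0.031]
contact_force: [-3.2, 0.1, 0.7]
gripper_width: -0.1
```

```bash
python3 -c "
from h import *
look('v13');b=optics.get_image('scene')[0]
print(knobpx('scene',b,(330,200,380,250)))"
```

```text
knob x 28.4 y -28.3 (-88.9..32.3)
t 10.67 tcp m [ 10.4 -35.3] z 220.6 yawerr 0.011 tilt [-0.062  0.016] F [-3.  -0.8  2. ] w 0.1
((348.21739196777344, 219.40316200256348), 14.306884765625)
```

Emit:
send_rows(steps=[[[-0.3,0,0,0,0],[-0.3,0,0,0,0],[0,0,0,0,0]]])

```text
clock: 10.97
position: [635.8, -64.8, 220.7]
ee_rot: [-0.07, 0.997, 0.01, -0.038]
contact_force: [-2.0, 0.6, 2.1]
gripper_width: -0.0
```

Emit:
send_rows(steps=[[[-0.2,0,0,0,0],[0,0,0,0,0]]])

```text
clock: 11.13
position: [635.7, -64.8, 220.8]
ee_rot: [-0.07, 0.997, 0.01, -0.04]
contact_force: [-3.3, -1.0, 1.4]
gripper_width: -0.2
```

```bash
python3 -c "
from h import *
st();b=optics.get_image('scene')[0]
k=knobpx('scene',b,(330,200,380,260));print(k)
for z in (235,236):print(M@(onplane('scene',k[0],z)[:2]-G))"
```

```text
t 11.13 tcp m [ 10.3 -35.4] z 220.8 yawerr 0.01 tilt [-0.081  0.014] F [-3.3 -1.   1.4] w -0.2
((348.25, 219.75), 14.513025283813477)
[ 39.45034927 -34.19366404]
[ 40.52426003 -33.81573101]
```

Emit:
send_rows(steps=[[[-0.6,0,0,0,0],[-0.6,0,0,0,0]]])

```text
clock: 11.35
position: [637.1, -64.8, 220.7]
ee_rot: [-0.07, 0.996, 0.01, -0.053]
contact_force: [-20.9, -1.2, 12.0]
gripper_width: -0.2
```

```bash
python3 -c "
from h import *
st();s=arm.read_state();print(s['joints'].round(3),s['wrist_torque'].round(2));b=optics.get_image('scene')[0]
k=knobpx('scene',b,(330,200,380,260));print(k)
for z in (235,236):print(M@(onplane('scene',k[0],z)[:2]-G))"
```

```text
t 11.35 tcp m [ 11.7 -35.6] z 220.7 yawerr 0.01 tilt [-0.107  0.012] F [-20.9  -1.2  12. ] w -0.2
[ 0.138  0.474  0.129 -0.027 -1.331 -1.562] [-0.07  5.6   0.17]
((347.9918041229248, 219.6639347076416), 14.64837646484375)
[ 39.44176225 -34.5709479 ]
[ 40.51569307 -34.19213315]
```

The force rose to 21 N with no knob motion, so it's at a stop. I'll back off and check.

Emit:
send_rows(steps=[[[0.7,0,0,0,0],[1.5,0,0,0,0],[2.5,0,0,0,0],[2.5,0,0,0,0],[2.5,0,0,0,0],[2.5,0,-0.5,0,0],[2.5,0,-1,0,0],[2.5,0,-1,0,0],[2.5,0,-1,0,0],[0,0,0,0,0]]])

```text
clock: 12.23
position: [450.7, -90.3, 273.8]
ee_rot: [-0.071, 0.997, 0.011, -0.036]
contact_force: [0.6, -0.0, 0.6]
gripper_width: 0.2
```

```bash
python3 -c "
from h import *
look('v14')
p=optics.get_image('top')[0];b=optics.get_image('scene')[0]
k=knobpx('scene',b,(330,190,380,260));j=knobpx('top',p,(245,125,290,185));print(j,k)
x,e=tri('top',j[0],'scene',k[0]);print(M@(x[:2]-G),x[2],e)"
```

```text
knob x 43.2 y -35.8 (-52.4..-19.2)
t 12.33 tcp m [-174.5  -36.8] z 271.9 yawerr 0.012 tilt [-0.075  0.018] F [ 0.4  0.5 -0.7] w -0.1
((267.5819664001465, 149.7459011077881), 10.37551212310791) ((347.476842880249, 221.22631645202637), 13.857748031616211)
[ 43.72704053 -34.34110379] 235.8147996106897 1.3619985958426446
```

View pics/v14.png

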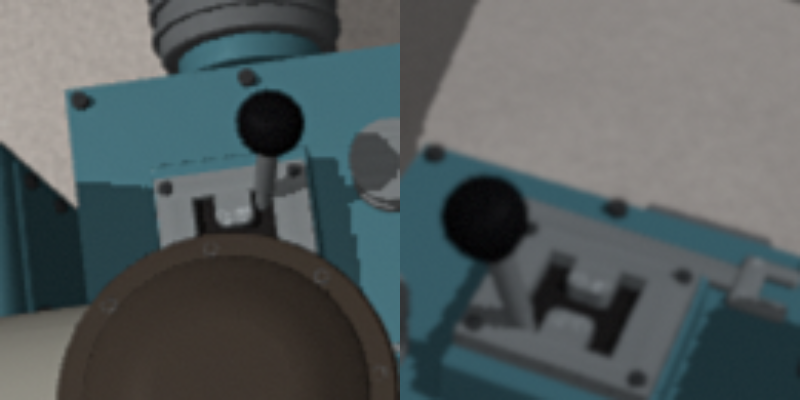

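Knob triangulates to (43.7, −34.3, 235.8), i.e. fore ≈ 0.25. I'll magnify the slot end to check the stem is fully home.

```bash
python3 -c "
from h import *
b=optics.get_image('scene')[0];v=cv2.imread('pics/v11.png')[:,400:];w=cv2.imread('pics/v12.png')[:,400:]
f=lambda q:cv2.convertScaleAbs(cv2.resize(q,(266,400),interpolation=cv2.INTER_CUBIC),alpha=1.6)
c=lambda q:q[230:350,60:140]
n=cv2.resize(b[150:280,320:450],(400,400))
cv2.imwrite('pics/v15.png',np.hstack([f(c(v)),f(c(w)),f(c(n))]))"
```

```text
(no output)
```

View pics/v15.png

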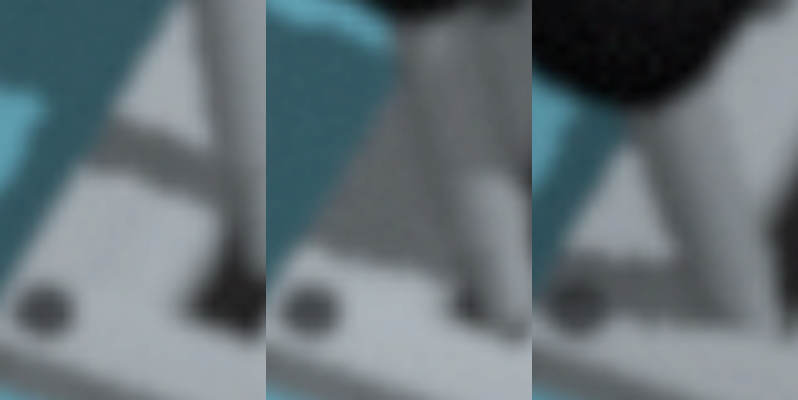

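At neutral (left panel) and at 26 mm (middle) there's a dark gap in front of the stem. In the current panel the stem covers the slot end with no gap, which fits the hard stop. The arm is clear, so I'm handing in.

```bash
python3 -c "
from bench import job
print(job.job_done())"
```

```text
the job is handed in; nothing more can be done
None
```

The gear lever is in third and, as far as my checks can tell, fully home. I used only the outside of the shut fingers, in the order asked: back to neutral in the left slot, across to the right, then forward.

**Final position:** after backing off, the knob triangulated to machine (43.7, −34.3, 235.8) mm, against about (46, −35, 235.5) for fully home. That puts shift_fore at 0.245 to 0.253 by camera, slightly under the nominal 0.26 but within the calibration error.

**At the stop:** the magnified scene view shows no gap left between the stem and the slot's front end. The lever also stopped moving under increasing push.

**Force:** pushes were about 3 N or less, except the last one. I made it while unsure whether the lever was already home, and it briefly read about 24 N in total (21 N forward, 12 N up) against the stop before I backed off. That was harder than I meant.

**Bystanders and clearance:** I kept well clear of the oil can, spanner and spare roll, and they looked unmoved where they showed in the pictures, though I did not re-measure them. The arm ended about 170 mm behind the gate, touching nothing, at about 12.4 s.

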